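# Shut the wide parts case

### The arm

A 6-joint arm with a two-finger parallel gripper is mounted at the origin on the work surface. World frame = base frame: x ahead of the robot, y to its left, z up, the work surface at z = 0. Lengths are in m, angles in rad, forces in N, time in s.
With the tool pointing down it reaches from about 0.375 to 0.75 m from the base axis. Payload 9 kg.
Tool frame: the origin (TCP) lies on the mounting face of the last link; the fingertips stand 173 mm ahead of it and the grasp point (between the pads) lies 155 mm ahead of it (bot.tip_reach is the distance from the TCP to the fingertips, in m); z points along the fingers, y is the direction in which the jaws open and shut (so a half turn about z gives the same grasp; the last joint's range is limited). The gripper opens to 85 mm and grips with 20 to 120 N. Pads are 22 mm wide; open, the fingers measure 114 mm over their backs; the gripper's body (76 mm by 85 mm) begins 54 mm behind the grasp point. The pads swing forward as they close: fully open they stand 13 mm farther back than shut.
Start: joints at [-1.553, 0.104, 0.097, 1.564, 0, 1.353], TCP at [0.14, -0.583, 0.405] pointing down, gripper open.
Joint ranges: [-2.99, 2.99], [-0.84, 1.86], [-1.1, 1.16], [-1.84, 2.11], [-1.51, 1.56], [-3.14, 3.14]. Speed limits (rad/s): [2.22, 2.22, 2.57, 3.14, 3.14, 3.14].

### API

Orientations are given as a rotation vector (axis times angle).
In Python, from plant import monitor, imaging, bot gives the robot as it stands.
- The arm moves only by the tool drive_tool, never from a script. Its arguments are lists of equal length, an entry for each row: "slide": the shift along the tool's x, y, z in mm, a list of three; "twist": the turn, a rotation vector about the tool's x, y, z in rad, a list of three; "hand": the finger opening in mm, from 0 to 85.4. A call has 1 to 12 rows; each row is the pose to reach, as a shift and turn from the pose commanded when the call began, along the tool's axes at that moment; what a row does not reach only later rows make up. A row lasts 1/8 s, in which the tool goes at most 62.5 mm and 10.7 degrees, less where a joint would pass 70% of its speed; a pose out of reach is approached as far as the arm can. A call with a gripper value outside its range is refused whole. The fingers move at their own pace and stop on an object; "force" is the grip in N (left out, the last holds). Time passes only in rows, so rows that repeat a pose let the fingers close. It gives the time, the measured TCP pose, the force and the opening at its end, in the units of the state.
- monitor.get_state(): the state, without advancing time (a new reading comes with each control period).
- imaging.read_camera(name): name is "scene" or "top" or "wrist"; returns a dict with "image" (400x640x3 uint8, red, green, blue), "fovy" (degrees; the focal length in pixels is half the picture's height over the tangent of half this angle, whatever the lens; pixels are square), "cx", "cy" (the principal point, pixels), "k1" (the pictures are not rectified: a ray, as slopes to the right and down, at radius r is drawn at 1 + k1 r^2 times it, then the intrinsics apply), "extrinsics" (4x4, takes a point from camera to world coordinates). Camera axes: x right, y down, z forward; pixel columns grow to the right and rows downward; lengths in m; the calibration is good to about 2 mm. A picture is of the moment at which its call begins. There is no depth.
- bot.job_done(): hands the job in, once; it reports no verdict.
The state is a dict: "time": time; "joints": joint angles; "qvel": joint speeds; "joint_torque": joint torques, N m; "position": TCP position; "eef_rot": TCP orientation; "wrist_force": force on the tool from outside, world axes, zero at the start; "moment": the same for the moment, N m; "gripper_width": finger opening in m.
Only numpy, scipy, OpenCV 4.12 (cv2) and the standard library are available. Lean on these libraries where they do the work, as an engineer would, in place of code of your own. Each camera call takes 0.05 s, during which the arm holds its last target.

### The job

The wider of the two grey parts cases on the packing bench has been refilled: slide its flat cover fully shut, by pressing down on the cover with the closed fingertips and dragging it along. Leave the cover of the narrower case where it is; that one is still being filled.

Things in the scene. Friction and masses are not known exactly. Their poses are not given: they have to be found in the camera images.
- wide_pad (a point): Place to press: on top of the wide case's smooth black cover (flat plate 69 x 160 x 4 mm, no handle), amid five printed lines, 30 mm behind its leading edge; moves with it. +x: the way it opens, -x: shuts, z up. Cover top 42.5 mm above the table. Grey steel case, fixed, 100 x 260 mm; rim and deck 46 mm high. Loose bearing ring on the deck. Shut, this point is 30 mm from the end wall, 120 mm from the deck.
- wide_cover (a joint): Opening of the wide case's cover, m: 0 = fully shut (end stop, leading edge at the end wall), 0.085 = fully open (end stop, the rest of the cover under the fixed deck). Starts 0.06 to 0.08 open. No spring: it stays where left. About 1.5 N slides it, however hard it is pressed.
- narrow_pad (a point): Place to press: on top of the narrow case's smooth black cover (flat plate 34 x 160 x 4 mm, no handle), amid five printed lines, 30 mm behind its leading edge; moves with it. +x: the way it opens, -x: shuts, z up. Cover top 42.5 mm above the table. Grey steel case, fixed, 65 x 260 mm; rim and deck 46 mm high. Loose fuse on the deck. Shut, this point is 30 mm from the end wall, 120 mm from the deck.
- narrow_cover (a joint): Opening of the narrow case's cover, m: 0 = fully shut (end stop, leading edge at the end wall), 0.085 = fully open (end stop, the rest of the cover under the fixed deck). Starts 0.04 to 0.08 open and must stay as found. No spring: it stays where left. About 1.5 N slides it, however hard it is pressed.

How it is judged:
By the outcome, as a careful person would: the job done as asked, in the order asked, and still so for the second after the job is handed in, with the robot touching nothing.
It also fails if it takes over 30 s, if anything falls off the work surface, if the arm or the gripper's body presses on something with over 40 N, if the wrist force passes 120 N, or if a joint passes its speed limit or range.

## Working session

There is one attempt and no reset: what is moved stays moved. The work goes in short steps, Python scripts to look and compute and a tool call to move; the robot and the scene stay as the last step left them, time stands still between calls to the robot, and variables do not carry over. Pictures are saved under pics/ and viewed, and the job is handed in when it is done.

Besides the shell and the picture viewer there is one more tool, called by a JSON object that holds its "api" and its "payload". drive_tool: Moves the arm, as the interface text tells. Its arguments: {"type":"object","properties":{"slide":{"type":"array","items":{"type":"array","items":{"type":"number"}}},"twist":{"type":"array","items":{"type":"array","items":{"type":"number"}}},"hand":{"type":"array","items":{"type":"number"}},"force":{"type":"number"}},"required":["slide","twist","hand"]}

```bash
mkdir -p pics; ls
cat > h.py <<'E'
import numpy as np, cv2
from plant import monitor, imaging, bot
def snap(n,tag):
    c=imaging.read_camera(n); cv2.imwrite(f'pics/{tag}.png',c['image'][:,:,::-1]); 
    np.savez(f'{tag}.npz',**c); return c
def load(tag):
    return dict(np.load(f'{tag}.npz'))
def K(c):
    f=200/np.tan(np.radians(float(c['fovy']))/2)
    return np.array([[f,0,float(c['cx'])],[0,f,float(c['cy'])],[0,0,1]]),np.array([float(c['k1']),0,0,0,0])
def ray(c,uv,z):
    k,d=K(c); p=cv2.undistortPoints(np.array(uv,float).reshape(-1,1,2),k,d).reshape(-1,2)
    E=c['extrinsics']; D=np.c_[p,np.ones(len(p))]@E[:3,:3].T; o=E[:3,3]
    return o+D*((z-o[2])/D[:,2])[:,None]
def proj(c,P):
    k,d=K(c); E=np.linalg.inv(c['extrinsics'])
    return cv2.projectPoints(np.array(P,float).reshape(-1,3),cv2.Rodrigues(E[:3,:3])[0],E[:3,3],k,d)[0].reshape(-1,2)
def crop(tag,x0,y0,x1,y1,s):
    im=cv2.imread(f'pics/{tag}.png')[y0:y1,x0:x1]
    n=f'pics/{tag}_{x0}_{y0}_{s}.png'; cv2.imwrite(n,cv2.resize(im,None,fx=s,fy=s,interpolation=cv2.INTER_CUBIC)); print(n)
E
python3 - <<'E'
from h import *
for n in ['scene','top','wrist']:
    c=snap(n,n+'0'); print(n,c['fovy'],c['cx'],c['cy'],c['k1'],c['extrinsics'].round(3).tolist())
print(monitor.get_state(), bot.tip_reach)
E
```

```text
pics
scene 49.08674687841874 314.7615061618761 197.36574176029148 -0.04351716745583724 [[0.841, 0.292, -0.455, 0.969], [0.541, -0.453, 0.709, -0.694], [0.001, -0.842, -0.539, 0.627], [0.0, 0.0, 0.0, 1.0]]
top 42.449501973171245 319.36767679122096 202.00867263965202 -0.017929831836904414 [[0.023, -0.994, 0.11, 0.385], [-1.0, -0.021, 0.02, -0.005], [-0.018, -0.11, -0.994, 1.221], [0.0, 0.0, 0.0, 1.0]]
wrist 70.575904971369 323.0721556912078 199.04536558249043 -0.034162813321113414 [[0.233, -0.939, -0.252, 0.204], [-0.972, -0.225, -0.06, -0.568], [-0.001, 0.259, -0.966, 0.373], [0.0, 0.0, 0.0, 1.0]]
{'time': 0.15, 'joints': array([-1.55271324e+00,  1.04575143e-01,  9.66946228e-02,  1.56389889e+00,
        6.77282861e-06,  1.35308406e+00]), 'qvel': array([ 6.63638916e-04, -2.63373892e-03,  2.79390891e-03, -7.33297916e-05,
        1.46707714e-03,  2.02021576e-04]), 'joint_torque': array([ 3.67709945e-03, -5.57354486e+01,  5.04008102e+01,  1.24451652e-02,
       -3.00068914e-04, -1.11519817e-06]), 'position': array([ 0.14017155, -0.58332556,  0.40411896]), 'eef_rot': array([-3.11881335e+00, -3.69414033e-01, -1.64414184e-04]), 'wrist_force': array([ 0.10969779, -0.67312945, -0.32564585]), 'moment': array([ 0.0210494 ,  0.0551957 , -0.01772908]), 'gripper_width': 0.08564538095293878} 0.1734
```

View pics/top0.png

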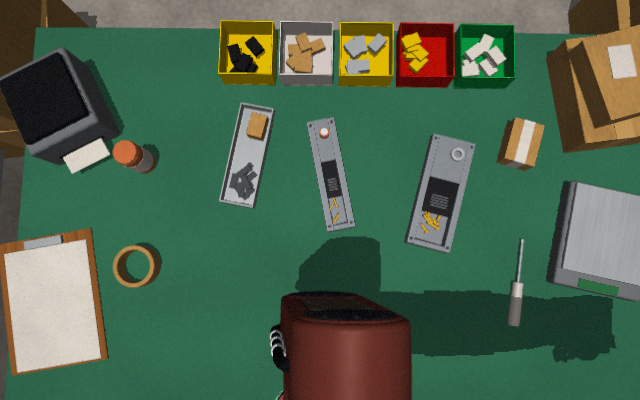

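View pics/scene0.png

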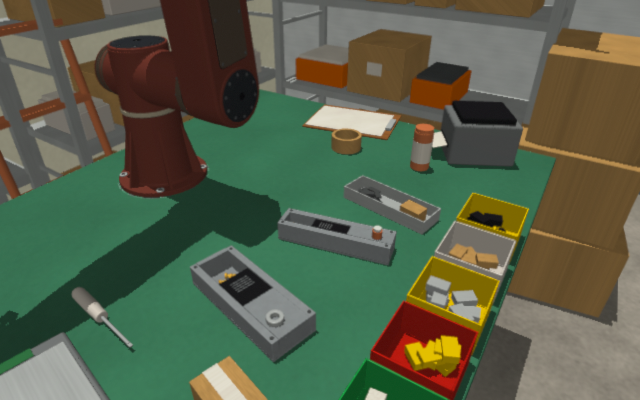

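Top view: wide case at about (440,193), with its deck and ring (457,154) on the far side and the opening near the robot. Narrow case at about (331,175). I'll zoom in next.

Run:
```python
from h import *
crop('top0',395,125,485,260,5 if 0 else 4)
crop('scene0',180,235,330,365,5)
```

```text
pics/top0_395_125_4.png
pics/scene0_180_235_5.png
```

View pics/top0_395_125_4.png

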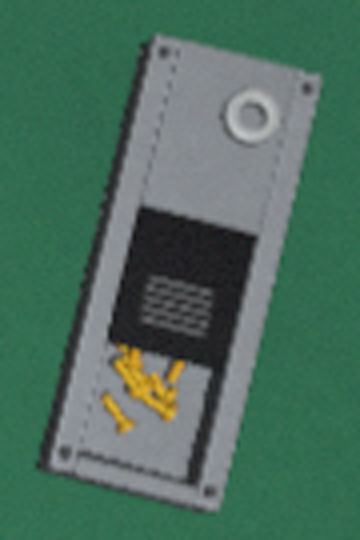

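View pics/scene0_180_235_5.png

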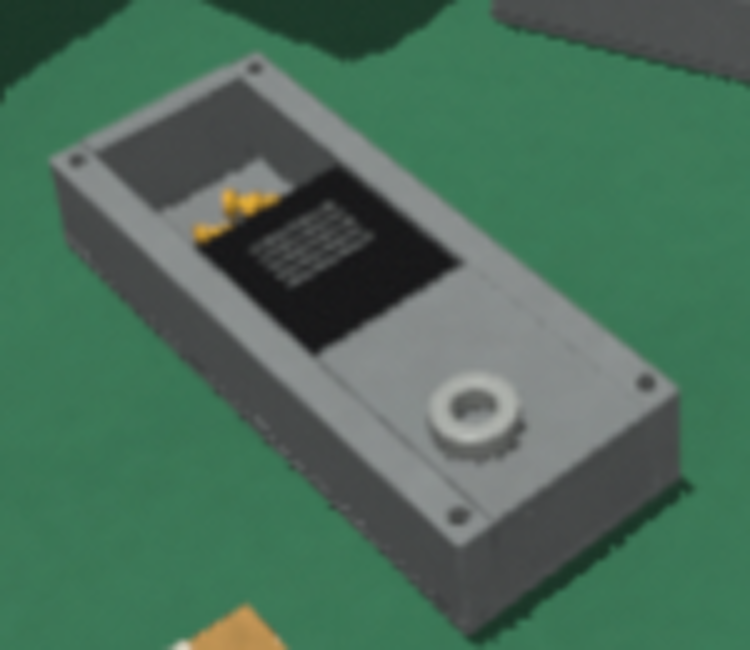

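Run:
```python
from h import *
t=load('top0'); s=load('scene0')
a=ray(t,[(433.75,134.25),(475.5,143.75),(449.25,253),(407,241.8)],.046)
b=ray(s,[(180+258/5,235+55/5),(180+52/5,235+158/5),(180+462/5,235+545/5),(180+678/5,235+392/5)],.046)
print(a.round(4));print(b.round(4))
for q in (a,b): print([round(float(np.linalg.norm(q[i]-q[(i+1)%4])),4) for i in range(4)])
ul=ray(t,[(439.25,201.5)],.0425);us=ray(s,[(242.4,283.6)],.0425);print(ul,us)
# cover edges: leading mid, deck edge mid, opening end wall
e=ray(t,[(395+160/4,125+352/4),(395+197/4,125+222/4)],.0425);print(e)
e=ray(s,[(180+267/5,235+203/5),(180+388/5,235+308/5)],.0425);print(e)
```

```text
[[ 0.6788 -0.2424  0.046 ]
 [ 0.6582 -0.3389  0.046 ]
 [ 0.4049 -0.2769  0.046 ]
 [ 0.4282 -0.1814  0.046 ]]
[[ 0.4343 -0.1846  0.046 ]
 [ 0.4092 -0.278   0.046 ]
 [ 0.6595 -0.3386  0.046 ]
 [ 0.6829 -0.2455  0.046 ]]
[0.0986, 0.2607, 0.0984, 0.2579]
[0.0967, 0.2575, 0.0961, 0.256]
[[ 0.52220828 -0.25538268  0.0425    ]] [[ 0.52443346 -0.25559739  0.0425    ]]
[[ 0.49550192 -0.24560222  0.0425    ]
 [ 0.57117902 -0.26702839  0.0425    ]]
[[ 0.49528302 -0.24822703  0.0425    ]
 [ 0.57007204 -0.26637155  0.0425    ]]
```

{"api": "drive_tool", "payload": {"slide": [[45,-23,0],[90,-46,0],[135,-69,0],[180,-92,0],[225,-115,20],[270,-138,40],[315,-161,60],[360,-184,80],[405,-207,100],[449,-229,120],[449,-229,130],[449,-229,130]], "twist": [[0,0,0],[0,0,0],[0,0,0],[0,0,0],[0,0,0],[0,0,0],[0,0,0],[0,0,0],[0,0,0],[0,0,0],[0,0,0],[0,0,0]], "hand": [0,0,0,0,0,0,0,0,0,0,0,0], "force": 40}}

```text
time: 1.65
position: [0.5228, -0.2556, 0.2737]
eef_rot: [-3.119, -0.37, 0.003]
wrist_force: [-0.2, 0.0, 0.8]
gripper_width: -0.0003
```

Run:
```python
from h import *
st=monitor.get_state(); print(st)
R=cv2.Rodrigues(st['eef_rot'])[0]; tip=st['position']+R@[0,0,bot.tip_reach]; print('tip',tip, R.round(4))
d=np.array([.523,-.2555,.0425])-tip; print('delta tool mm',(R.T@d*1000).round(1)); u=np.array([.9714,-.2375,0]); print('u tool',R.T@u)
snap('scene','scene1'); snap('wrist','wrist1'); crop('scene1',150,150,350,310,4)
```

```text
{'time': 1.65, 'joints': array([-6.79231023e-01,  6.82751573e-02, -1.78526412e-01,  1.32595281e+00,
       -3.70972598e-04,  2.22603089e+00]), 'qvel': array([-0.02560383, -0.02061543,  0.01803798,  0.01190247,  0.00148572,
        0.00041144]), 'joint_torque': array([ 1.54196553e+00, -5.22116160e+01,  4.91637182e+01, -2.62230104e-01,
        7.17184832e-02,  3.91472282e-02]), 'position': array([ 0.52283916, -0.25562823,  0.27365027]), 'eef_rot': array([-3.11854999e+00, -3.70229972e-01,  2.56462504e-03]), 'wrist_force': array([-0.15893029,  0.00497587,  0.75001535]), 'moment': array([-0.01788707,  0.00861518,  0.07255286]), 'gripper_width': -0.0002877182742485302}
tip [ 0.52253458 -0.25546499  0.10025061] [[ 9.722e-01  2.341e-01 -1.800e-03]
 [ 2.341e-01 -9.722e-01  9.000e-04]
 [-1.500e-03 -1.300e-03 -1.000e+00]]
delta tool mm [ 0.5  0.2 57.7]
u tool [ 0.88878948  0.45833803 -0.00192986]
pics/scene1_150_150_4.png
```

View pics/scene1.png

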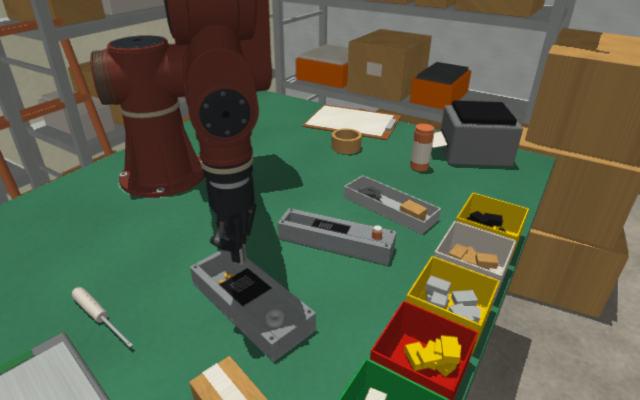

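View pics/wrist1.png

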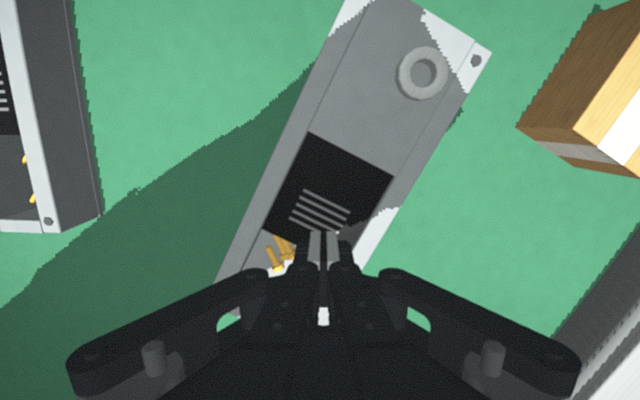

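The scene view shows the closed fingers hanging over the wide cover near (240,262). In the wrist view the tip at (322,232) lines up over the cover's printed lines. Lowering now.

{"api": "drive_tool", "payload": {"slide": [[0,0,25],[0,0,45],[0,0,53],[0,0,56],[0,0,58],[0,0,58],[0,0,58]], "twist": [[0,0,0],[0,0,0],[0,0,0],[0,0,0],[0,0,0],[0,0,0],[0,0,0]], "hand": [0,0,0,0,0,0,0]}}

```text
time: 2.62
position: [0.5235, -0.2559, 0.2172]
eef_rot: [3.119, 0.37, 0.001]
wrist_force: [0.6, -0.0, -0.5]
gripper_width: -0.0001
```

Run:
```python
from h import *
st=monitor.get_state()
R=cv2.Rodrigues(st['eef_rot'])[0]; tip=st['position']+R@[0,0,bot.tip_reach]; print('tip',tip,st['wrist_force'])
snap('scene','scene2'); crop('scene2',180,190,330,310,5)
```

```text
tip [ 0.52355343 -0.2560275   0.04379027] [ 0.61113983 -0.02485729 -0.51756878]
pics/scene2_180_190_5.png
```

View pics/scene2_180_190_5.png

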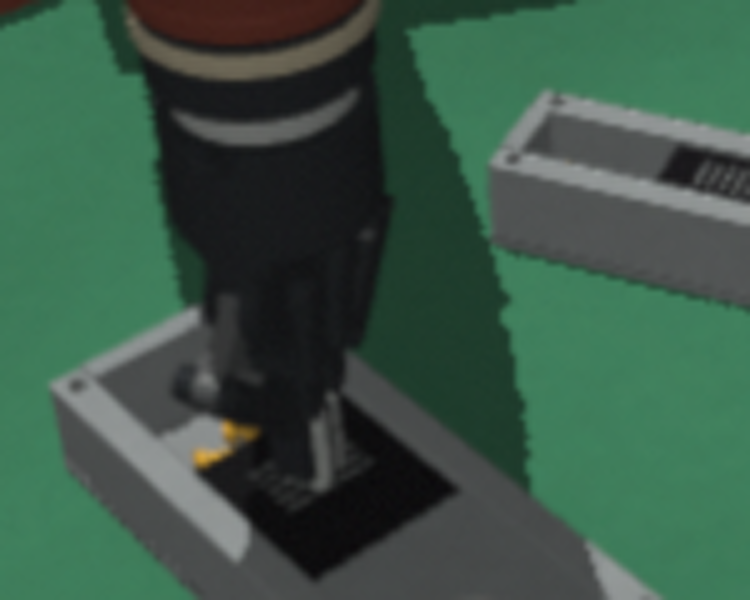

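The tips sit amid the printed lines at crop (318,485), about 1 mm above the cover, with no contact force yet. Pressing in small steps.

{"api": "drive_tool", "payload": {"slide": [[0,0,1],[0,0,2],[0,0,2]], "twist": [[0,0,0],[0,0,0],[0,0,0]], "hand": [0,0,0]}}

```text
time: 3.05
position: [0.5237, -0.256, 0.2159]
eef_rot: [3.119, 0.37, 0.002]
wrist_force: [-0.4, 1.4, 7.3]
gripper_width: -0.0001
```

{"api": "drive_tool", "payload": {"slide": [[0,0,1],[0,0,1],[0,0,1]], "twist": [[0,0,0],[0,0,0],[0,0,0]], "hand": [0,0,0]}}

```text
time: 3.42
position: [0.5241, -0.2561, 0.2158]
eef_rot: [3.118, 0.37, 0.004]
wrist_force: [-0.1, 3.6, 13.0]
gripper_width: -0.0001
```

{"api": "drive_tool", "payload": {"slide": [[0,0,1],[-2.7,-1.4,1],[-6.2,-3.2,1],[-10.7,-5.5,1],[-14.2,-7.3,1],[-17.8,-9.2,1],[-17.8,-9.2,1]], "twist": [[0,0,0],[0,0,0],[0,0,0],[0,0,0],[0,0,0],[0,0,0],[0,0,0]], "hand": [0,0,0,0,0,0,0]}}

```text
time: 4.3
position: [0.5049, -0.2515, 0.2157]
eef_rot: [3.117, 0.37, 0.007]
wrist_force: [0.5, 4.0, 17.5]
gripper_width: -0.0
```

Run:
```python
from h import *
st=monitor.get_state()
R=cv2.Rodrigues(st['eef_rot'])[0]; tip=st['position']+R@[0,0,bot.tip_reach]; print('tip',tip,st['wrist_force'])
u=np.array([.9714,-.2375,0]); print('moved', (tip-[.5236,-.2560,0])@u)
snap('scene','scene3'); crop('scene3',180,190,330,310,5)
```

```text
tip [ 0.50571483 -0.25184048  0.04230623] [ 0.53810595  3.97650163 17.47605719]
moved -0.018361543745667647
pics/scene3_180_190_5.png
```

View pics/scene3_180_190_5.png

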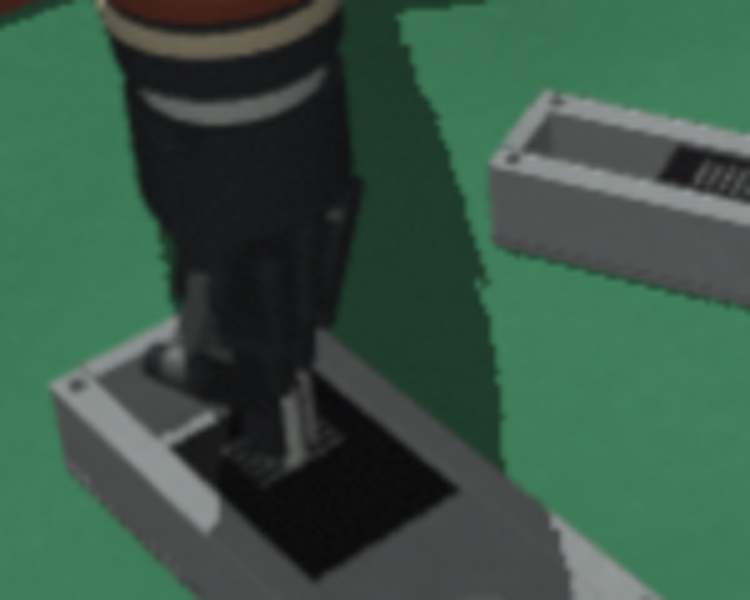

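The cover is following without slip: the tip is still amid the lines at crop (290,455). Continuing.

{"api": "drive_tool", "payload": {"slide": [[-3.6,-1.8,0],[-8.9,-4.6,0],[-14.2,-7.3,0],[-19.6,-10.1,0],[-24.9,-12.8,0],[-30.2,-15.6,0],[-35.6,-18.3,0],[-39.1,-20.2,0],[-41.8,-21.5,0],[-41.8,-21.5,0]], "twist": [[0,0,0],[0,0,0],[0,0,0],[0,0,0],[0,0,0],[0,0,0],[0,0,0],[0,0,0],[0,0,0],[0,0,0]], "hand": [0,0,0,0,0,0,0,0,0,0]}}

```text
time: 5.6
position: [0.4593, -0.2404, 0.2157]
eef_rot: [3.117, 0.37, 0.007]
wrist_force: [0.1, 4.8, 18.1]
gripper_width: -0.0003
```

Run:
```python
from h import *
st=monitor.get_state()
R=cv2.Rodrigues(st['eef_rot'])[0]; tip=st['position']+R@[0,0,bot.tip_reach]; print('tip',tip,st['wrist_force'])
u=np.array([.9714,-.2375,0]); print('moved', (tip-[.5236,-.2560,0])@u)
snap('scene','scene4'); crop('scene4',180,190,330,310,5)
```

```text
tip [ 0.46016889 -0.24080188  0.04228129] [ 0.14933013  4.81868097 18.10247715]
moved -0.06522653842043674
pics/scene4_180_190_5.png
```

View pics/scene4_180_190_5.png

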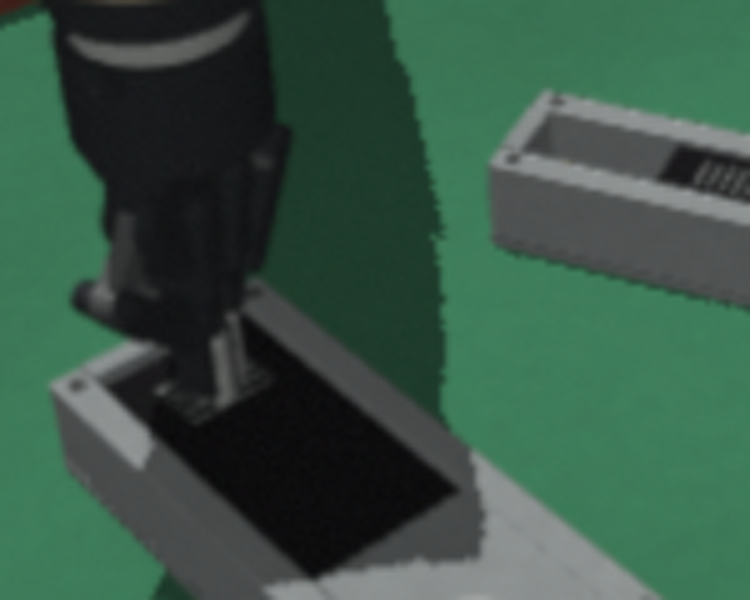

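A small gap remains at the end wall, around crop (130,380). Pushing on in small steps until the force shows the stop.

{"api": "drive_tool", "payload": {"slide": [[-2.2,-1.1,0],[-4.4,-2.3,0],[-6.2,-3.2,0],[-8,-4.1,0],[-8,-4.1,0]], "twist": [[0,0,0],[0,0,0],[0,0,0],[0,0,0],[0,0,0]], "hand": [0,0,0,0,0]}}

```text
time: 6.28
position: [0.4513, -0.2391, 0.2158]
eef_rot: [3.115, 0.37, 0.01]
wrist_force: [6.8, -0.1, 12.3]
gripper_width: 0.0002
```

Run:
```python
from h import *
st=monitor.get_state()
R=cv2.Rodrigues(st['eef_rot'])[0]; tip=st['position']+R@[0,0,bot.tip_reach]; print('tip',tip,st['wrist_force'])
u=np.array([.9714,-.2375,0]); print('moved', (tip-[.5236,-.2560,0])@u, 'F along u',st['wrist_force']@u)
```

```text
tip [ 0.4525065  -0.23982572  0.04238444] [ 6.79318401 -0.11213226 12.25370568]
moved -0.07290162074282497 F along u 6.625530354845837
```

The resisting force rose to about 6.6 N at 73 mm of travel, as expected at the stop. One more short push to confirm, then I'll lift straight up.

{"api": "drive_tool", "payload": {"slide": [[-0.9,-0.5,0.5],[-1.8,-0.9,0.5],[-2.7,-1.4,0.5],[-2.7,-1.4,0.5]], "twist": [[0,0,0],[0,0,0],[0,0,0],[0,0,0]], "hand": [0,0,0,0]}}

```text
time: 6.78
position: [0.4487, -0.2387, 0.2157]
eef_rot: [3.114, 0.369, 0.012]
wrist_force: [8.3, -1.2, 13.4]
gripper_width: 0.0001
```

Run:
```python
from h import *
st=monitor.get_state()
R=cv2.Rodrigues(st['eef_rot'])[0]; tip=st['position']+R@[0,0,bot.tip_reach]; print('tip',tip,st['wrist_force'])
u=np.array([.9714,-.2375,0]); print('moved', (tip-[.5236,-.2560,0])@u, 'F along u',st['wrist_force']@u)
```

```text
tip [ 0.45010694 -0.23956238  0.04233429] [ 8.32631381 -1.16422058 13.3598498 ]
moved -0.07529509731208436 F along u 8.364683622622572
```

{"api": "drive_tool", "payload": {"slide": [[0,0,-3],[0,0,-10],[0,0,-40],[0,0,-80],[0,0,-120],[0,0,-120]], "twist": [[0,0,0],[0,0,0],[0,0,0],[0,0,0],[0,0,0],[0,0,0]], "hand": [0,0,0,0,0,0]}}

```text
time: 7.52
position: [0.447, -0.2376, 0.3355]
eef_rot: [3.116, 0.369, 0.005]
wrist_force: [-0.2, 0.0, -0.7]
gripper_width: 0.0002
```

Run:
```python
from h import *
snap('scene','scene5'); crop('scene5',180,220,330,340,5); snap('top','top5'); snap('wrist','wrist5')
```

```text
pics/scene5_180_220_5.png
```

View pics/scene5_180_220_5.png

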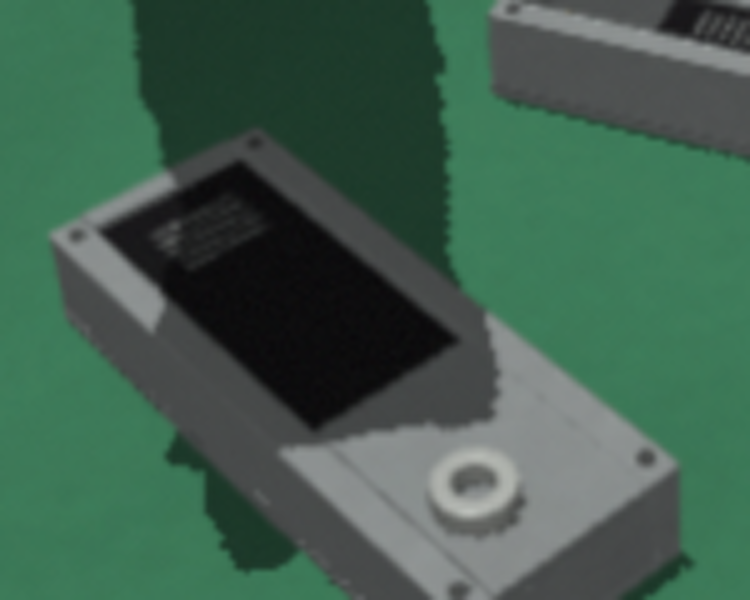

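View pics/top5.png

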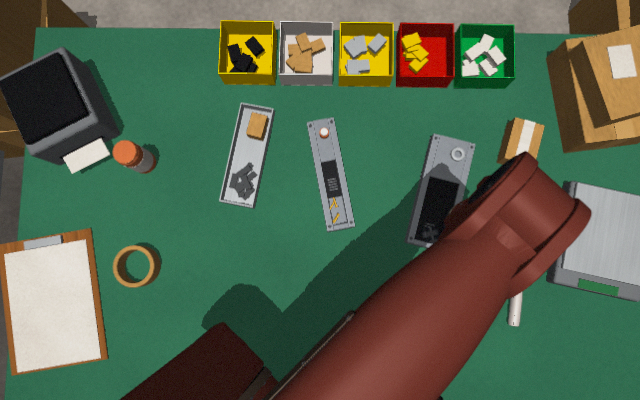

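View pics/wrist5.png

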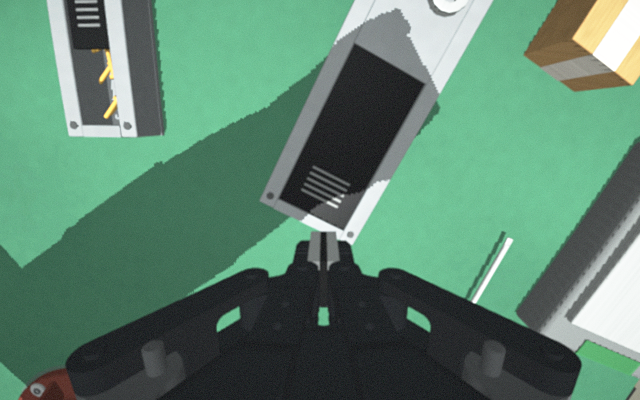

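Run:
```python
from h import *
crop('wrist5',250,130,400,250,5); crop('top5',400,125,490,255,4)
w=load('wrist5')
print(ray(w,[(326,186)],.0425))
```

```text
pics/wrist5_250_130_5.png
pics/top5_400_125_4.png
[[ 0.45521989 -0.23768255  0.0425    ]]
```

View pics/wrist5_250_130_5.png

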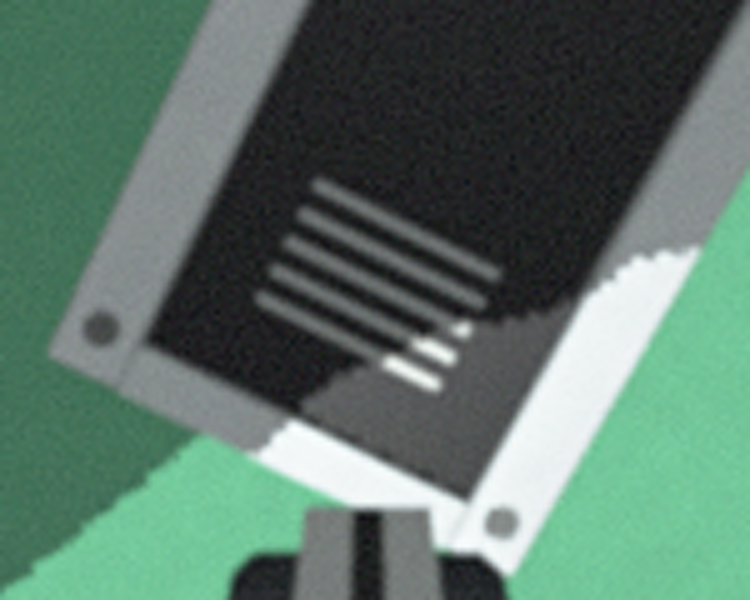

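View pics/top5_400_125_4.png

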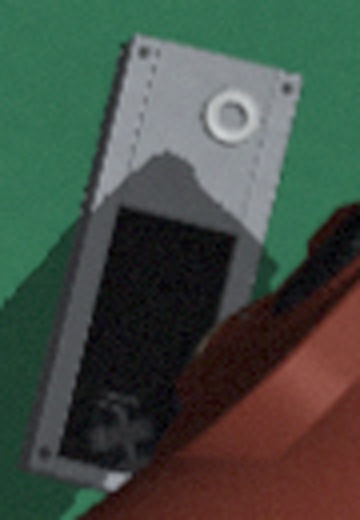

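Run:
```python
from h import *
a=cv2.imread('pics/top0.png');b=cv2.imread('pics/top5.png')
print('narrow diff',cv2.absdiff(a,b)[115:200,300:345].mean(), 'bg',cv2.absdiff(a,b)[110:200,220:270].mean())
a=cv2.imread('pics/scene0.png');b=cv2.imread('pics/scene5.png')
print('narrow scene',cv2.absdiff(a,b)[205:265,275:400].mean(),cv2.absdiff(a,b)[175:230,340:440].mean())
print(monitor.get_state()['wrist_force'],bot.job_done())
```

```text
narrow diff 7.189368191721133 bg 8.141111111111112
narrow scene 2.1849333333333334 1.5264242424242425
the job is handed in; nothing more can be done
[ 0.37756539  0.32796962 -1.18559913] None
```

I slid the wide case's cover shut with the closed fingertips, pressing at about 12–18 N. I then lifted straight off and handed the job in at about 7.7 s.

- **Cover shut:** It took about 71–73 mm of travel, against 71 mm expected from the images. At the stop the resisting force rose to 6.6–8.4 N and the tips began to slip. The final wrist and scene pictures show the leading edge flush with the end wall, with no gap visible. The top camera's view of that end was partly blocked by the arm.
- **Pad position:** One point read off the wrist picture put the pad at (0.455, -0.238), within about 1.5 mm of the predicted shut position.
- **Everything else:** The narrow case differs between the before and after pictures by little more than an untouched area does. The ring on the wide case's deck is still in place. The wrist force was near zero when the job was handed in.

No check failed.

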